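# Caliper a round pine blank

## Task

Stand the thick round pine blank on the caliper's board between its two open jaws, let go of it, then slide the moving jaw gently shut until it presses the blank against the fixed jaw. Leave the blank standing upright, lightly held between the shut jaws, without forcing them.

Things in the scene. Friction and masses are not known exactly. Their poses are not given: they have to be found in the camera images.
- blank: Thick round pale pine offcut standing on the table: diameter 44 mm, 60 mm tall, about 50 g. Origin: centre of its underside, z up its axis. Not wanted: a thin round dowel (diameter 26 mm) and a square post (40 x 40 mm), both pine and 60 mm tall, standing at least 90 mm away centre to centre, and a roll of tape lying flat.
- gauge: Bench caliper, fixed: plywood board 150 (x) by 300 (y) by 12 mm thick; origin centre of its underside, z up. Steel beam along y at x = +50 mm. Fixed jaw spans x -46 to +64 mm, its face at y = -60 mm looking to +y, top at z = 30 mm. The blank stands on the board (z = 12 mm) between the jaws, centre at x -40 to 0 mm. Beam and slider blocks: x above 33 mm, up to z = 32 mm.
- moving_jaw: Sliding jaw, as long and high as the fixed one, with an upright aluminium thumb post, diameter 20 mm, to pinch or push. Axes as the gauge's. Origin on the beam (gauge x = 50, z = 12 mm) in the plane of the jaw's face, which looks to -y. Post axis at x = 0, y = +19 mm from it, rising from z = 20 to 70 mm above it (top 82 mm above the table).
- slider (a joint): Slide of the moving jaw along the gauge's y: the gap between the jaw faces in m, 0 shut, at most 0.135; 0.095 to 0.125 at the start. It takes about 1 N to slide, has no spring and stays where it is left. Shut on the blank it reads about 0.044.

How it is judged (in metres and radians):
On the way, in this order (a step that is already met when the one before it is completed fails the run):
1. the blank stands upright on the board between the jaws, let go, with the jaws still open (gap over 55 mm) (x of blank in the frame of gauge between -0.05 and 0.015 m and y of blank in the frame of gauge above -0.045 m and y of blank in the frame of moving_jaw below -0.015 m and z of blank in the frame of gauge below 0.017 m and angle between blank's own z axis and vertical below 0.17 rad and contact force between the fingers and blank below 0.1 N and value of joint slider above 0.055 m), for 0.1 s.
2. the moving jaw presses on the blank with more than 1.5 N, the gap being under 48 mm and the robot not touching the blank (contact force between moving_jaw and blank above 1.5 N and value of joint slider below 0.048 m and contact force between the fingers and blank below 0.1 N), for 0.1 s.
At the end, for the whole second after the job is handed in: The blank stands at rest on the caliper's board, upright within 10 degrees, between the jaws (its centre at gauge x between -50 and +15 mm and 15 to 29 mm from the fixed jaw's face), and the jaws are shut on it: gap between 40 and 48 mm (value of joint slider between 0.04 and 0.048 m and x of blank in the frame of gauge between -0.05 and 0.015 m and y of blank in the frame of gauge between -0.045 and -0.031 m and z of blank in the frame of gauge below 0.017 m and angle between blank's own z axis and vertical below 0.17 rad and linear speed of blank below 0.02 m/s); the robot touches nothing.
It fails at once if the moving jaw is forced onto the blank with more than 60 N (contact force between moving_jaw and blank above 60 N).
It also fails if it takes over 48 s, if anything falls off the work surface, if the arm or the gripper's body presses on something with over 40 N, if the wrist force passes 120 N, or if a joint passes its speed limit or range.

## Robot

A 6-joint arm with a two-finger parallel gripper is mounted at the origin on the work surface. World frame = base frame: x ahead of the robot, y to its left, z up, the work surface at z = 0. Lengths are in mm, angles in rad, forces in N, time in s.
With the tool pointing down it reaches from about 275 to 1000 mm from the base axis. Payload 8.4 kg.
Tool frame: the origin (TCP) lies between the finger pads; the fingertips stand r.tips_ahead ahead of it and the grasp point (between the pads) lies 6 mm ahead of it (r.tips_ahead is the distance from the TCP to the fingertips, in mm); z points along the fingers, y is the line along which they close (so a half turn about z gives the same grasp; the last joint's range is limited). The gripper opens to 85 mm and grips with 20 to 120 N. Pads are 22 mm wide; open, the fingers measure 114 mm over their backs; the gripper's body (76 mm by 85 mm) begins 54 mm behind the grasp point. The pads swing forward as they close: fully open they stand 13 mm farther back than shut.
Start: joints at [-1.262, 0.353, 1.633, -0, 1.155, -0.002], TCP at [191.136, -595.059, 256.281] pointing down, gripper open.
Joint ranges: [-2.63, 2.63], [-0.92, 2.1], [0.06, 2.66], [-1.3, 4.44], [0, 2.69], [-3.02, 3.02]. Speed limits (rad/s): [2.22, 2.22, 2.79, 3.14, 3.14, 3.14].

## Interface

Orientations are given as [roll, pitch, yaw] about the fixed x, y, z axes, in that order (R = Rz(yaw) Ry(pitch) Rx(roll)).
In Python, from rig import r gives the robot as it stands.
- The arm moves only by the tool carry_out, never from a script. Its arguments are lists of equal length, an entry for each row: "delta_pos": the shift along the tool's x, y, z in m, a list of three; "rot": the turn, a rotation vector about the tool's x, y, z in degrees, a list of three. A call has 1 to 8 rows; each row is the pose to reach, as a shift and turn from the pose commanded when the call began, along the tool's axes at that moment; what a row does not reach only later rows make up. A row lasts 1/8 s, in which the tool goes at most 62.5 mm and 10.7 degrees, less where a joint would pass 70% of its speed; a pose out of reach is approached as far as the arm can. A call with a gripper value outside its range is refused whole. "claw" is the finger opening in m, from 0 to 0.0854, set as the call begins (left out, the last holds). The fingers move at their own pace and stop on an object; "grip_force" is the grip in N (left out, the last holds). Time passes only in rows, so rows that repeat a pose let the fingers close. It gives the time, the measured TCP pose, the force, the opening and the grip force at its end, in the units of the state.
- r.sense(): the state, without advancing time (a new reading comes with each control period).
- r.grab_frame(name): name is "scene" or "top" or "wrist"; returns the picture (420x560x3 uint8, blue, green, red); there is no depth.
- r.camera_info(name): a dict with "fx", "fy", "cx", "cy" (pixels), "pose" (4x4, takes a point from camera to world coordinates); the wrist camera has in their place "hand_eye" (4x4, takes a point from camera to tool coordinates, whose origin is the TCP and whose axes are the flange's). Camera axes: x right, y down, z forward; pixel columns grow to the right and rows downward; lengths in mm; the calibration is good to about 2 mm. The wrist camera is an equidistant fisheye: a pixel r from the principal point sees the ray r / f radians off the axis. A picture is of the moment at which its call begins: read the wrist's pose just before it. camera_info takes no time and is no camera call.
- r.sign_off(): hands the job in; it is judged then, once.
Trained networks look in the newest picture that a camera, given by its name, has taken for a name from the list of things; names that differ only in an ending like _2 or _b are one class to them, and where a whole thing is asked for, a point or a joint stands for the part that bears it (a point fixed in the world has none). Each returns a list of dicts, best first, with "p" (0 to 1); they miss things now and then, are a little off and sometimes report something else, mostly with a low value. They report only what shows in the picture. A call takes as long as a camera call.
- r.recognise(thing, camera): "box" ([left, top, right, bottom] in pixels, round what is visible of it).
- r.cut_out(thing, camera): "mask" (420x560 bool, what is visible of it) and "box" ([left, top, right, bottom] in pixels, round what is visible of it).
The state is a dict: "clock": time; "qpos": joint angles; "qvel": joint speeds; "joint_efforts": joint torques, N m; "eef_pos": TCP position; "tcp_rot": TCP orientation; "contact_force": force on the tool from outside, world axes, zero at the start; "wrist_torque": the same for the moment, N m; "opening": opening from 0.0 (shut) to 1.0 (fully open); "grasp_force": force on a finger pad.
Only numpy, scipy, OpenCV 4.12 (cv2) and the standard library are available. Lean on these libraries where they do the work, as an engineer would, in place of code of your own. Each camera call takes 0.05 s, during which the arm holds its last target. There are 200 camera calls.

## Working session

There is one attempt and no reset: what is moved stays moved. The work goes in short steps, Python scripts to look and compute and a tool call to move; the robot and the scene stay as the last step left them, time stands still between calls to the robot, and variables do not carry over. Pictures are saved under pics/ and viewed, at most 10 in all, crops included, and the job is handed in when it is done.

Besides the shell and the picture viewer there is one more tool, called as a command line: name --argument value ..., lists and objects as JSON in quotes. carry_out: Moves the arm, as the interface text tells. Its arguments: {"type":"object","properties":{"delta_pos":{"type":"array","items":{"type":"array","items":{"type":"number"}}},"rot":{"type":"array","items":{"type":"array","items":{"type":"number"}}},"claw":{"type":"number"},"grip_force":{"type":"number"}},"required":["delta_pos","rot"]}

```bash
mkdir -p pics; ls; python3 - <<'E'
from rig import r
import cv2,numpy as np
s=r.sense();print(s['clock'],s['eef_pos'],s['tcp_rot'],s['opening'],r.tips_ahead)
ims=[]
for c in("scene","top"):
    im=r.grab_frame(c);ims.append(im)
    for t in("blank","gauge","moving_jaw"):
        for d in r.recognise(t,c)[:3]:print(c,t,np.round(d['box']),round(d['p'],2))
    i=r.camera_info(c);print(c,i['fx'],i['fy'],i['cx'],i['cy'],np.round(i['pose'],3).tolist())
cv2.imwrite('pics/scene.png',ims[0]);cv2.imwrite('pics/top.png',ims[1])
E
```

```text
pics
0.0 [ 190.99552261 -594.63980996  255.54260716] [-3.14017658e+00  2.73218734e-05  3.10789438e-01] 0.9974726937453302 25.0
scene blank [275. 149. 294. 186.] 0.65
scene gauge [ 75. 251. 292. 420.] 0.89
scene moving_jaw [187. 287. 258. 332.] 0.57
scene 519.0897561902193 519.0897561902193 277.2160384180394 217.1457049041632 [[0.883, 0.301, -0.359, 880.432], [0.469, -0.589, 0.659, -572.185], [-0.013, -0.75, -0.661, 639.907], [0.0, 0.0, 0.0, 1.0]]
top blank [204. 233. 228. 251.] 0.88
top gauge [338. 166. 485. 256.] 0.59
top moving_jaw [380. 172. 403. 227.] 0.97
top moving_jaw [204. 230. 229. 251.] 0.34
top 386.47167283689544 386.47167283689544 276.195974874889 202.14021738115272 [[-0.027, -0.995, 0.092, 483.838], [-0.999, 0.03, 0.027, 38.933], [-0.029, -0.091, -0.995, 829.057], [0.0, 0.0, 0.0, 1.0]]
```

View pics/scene.png

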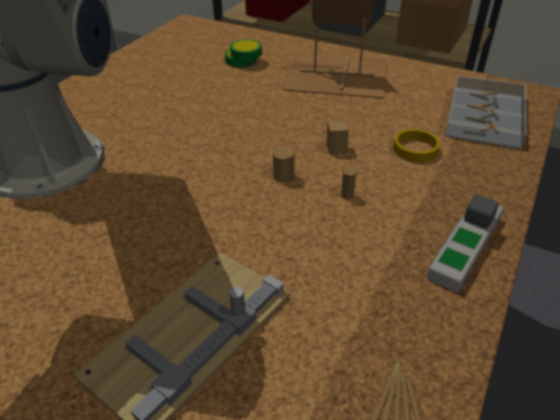

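View pics/top.png

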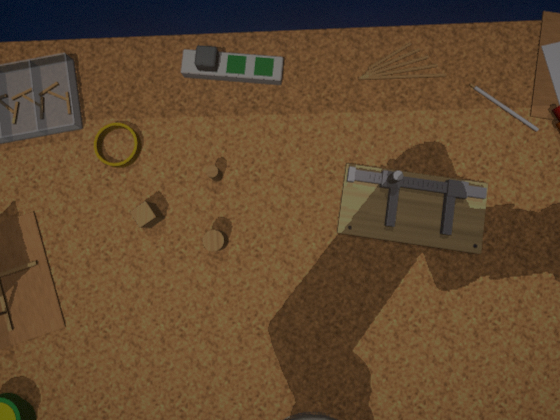

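The scene view shows the blank at (284,164), with the square post at (337,137) and the thin dowel at (349,184). In the top view the blank is at (215,241). The board spans (340–487,166–250), with the moving jaw at about (392,205), the post at (397,177) and the fixed jaw at (452,208). Gauge +x points up in the image and +y points left.

```bash
cat > h.py <<'E'
from rig import r
import cv2,numpy as np
from scipy.optimize import least_squares
def proj(c,P):
    i=r.camera_info(c);T=np.linalg.inv(i['pose']);q=np.atleast_2d(P)@T[:3,:3].T+T[:3,3]
    return np.c_[i['fx']*q[:,0]/q[:,2]+i['cx'],i['fy']*q[:,1]/q[:,2]+i['cy']]
def cyl(x,y,z0,z1,R):
    a=np.linspace(0,2*np.pi,60)
    return np.vstack([np.c_[x+R*np.cos(a),y+R*np.sin(a),0*a+z] for z in(z0,z1)])
def bb(p): return np.r_[p.min(0),p.max(0)]
def unproj(c,uv,z):
    i=r.camera_info(c);d=i['pose'][:3,:3]@[(uv[0]-i['cx'])/i['fx'],(uv[1]-i['cy'])/i['fy'],1];o=i['pose'][:3,3]
    return (o+d*(z-o[2])/d[2])[:2]
E
python3 - <<'E'
from h import *
bx={}
for c in("top","scene"):
    r.grab_frame(c)
    m=r.cut_out('blank',c)[0];ys,xs=np.nonzero(m['mask']);bx[c]=np.array([xs.min(),ys.min(),xs.max()+1,ys.max()+1]);print(c,m['p'],bx[c])
for cs in(("top",),("scene",),("top","scene")):
    f=least_squares(lambda v:np.hstack([bb(proj(c,cyl(v[0],v[1],0,60,22)))-bx[c] for c in cs]),[390,165],loss='soft_l1')
    print(cs,f.x,f.fun.round(1))
im=r.grab_frame("top")
m=r.cut_out('gauge','top')[0];print(m['p'],m['box'],cv2.boxPoints(cv2.minAreaRect(cv2.findNonZero(m['mask'].astype('uint8')))).round(1).tolist())
cv2.imwrite('pics/g.png',cv2.convertScaleAbs(cv2.resize(im[155:260,330:495],None,fx=4.8,fy=4.8,interpolation=cv2.INTER_CUBIC),alpha=1.7))
for t in('moving_jaw',):
    for c in('top','scene'):
        m=r.cut_out(t,c)
        if m:print(c,m[0]['p'],m[0]['box'])
E
```

```text
top 0.61 [203 230 229 252]
scene 0.97 [273 147 295 183]
('top',) [480.89529527 185.90896265] [-0.2 -0.1  0.3  0.1]
('scene',) [487.15417511 181.45622785] [-0.2 -0.7  0.2  0.6]
('top', 'scene') [483.23544095 185.6118577 ] [-0.1 -1.3  0.4 -1.1 -0.9 -2.2 -0.7 -1.1]
0.68 [336.9, 166.8, 487.7, 254.9] [[335.8999938964844, 233.8000030517578], [345.70001220703125, 162.8000030517578], [490.3999938964844, 182.89999389648438], [480.6000061035156, 253.89999389648438]]
top 0.73 [380.2, 168.7, 402.9, 225.0]
scene 0.79 [188.0, 288.8, 256.0, 332.4]
```

View pics/g.png

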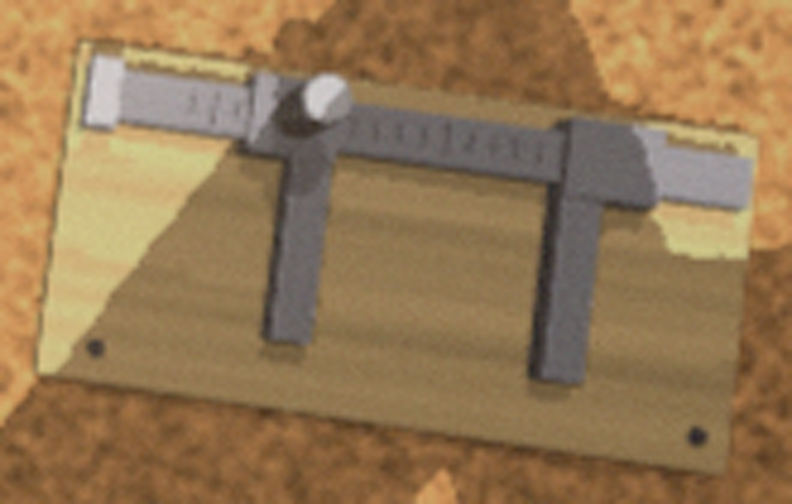

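The crop shows the board corners at (82,42), (757,136), (724,472) and (37,374). The post top is at (328,98), the moving jaw tip at (312,340) and the fixed jaw tip at (537,375).

```bash
python3 - <<'E'
from h import *
k=lambda u,v:np.array([u,v])/4.8+[330,155]-.4
C=[k(82,42),k(757,136),k(724,472),k(37,374)];G=np.array([[75,150],[75,-150],[-75,-150],[-75,150]])
W=np.array([unproj('top',c,12) for c in C])
R=lambda a:np.array([[np.cos(a),-np.sin(a)],[np.sin(a),np.cos(a)]])
f=least_squares(lambda v:(G@R(v[2]).T+v[:2]-W).ravel(),[500,-200,0]);x,y,a=f.x
print('gauge',f.x,f.fun.round(1))
tog=lambda uv,z:R(a).T@(unproj('top',uv,z)-[x,y])
print('post',tog(k(328,98),82),unproj('top',k(328,98),82),'mj tip',tog(k(312,340),30),'fixed face',tog(k(545,375),30))
print('target',R(a)@[-20,-20]+[x,y])
i=r.camera_info('wrist');print({n:(np.round(v,3).tolist()) for n,v in i.items() if n!='pose'})
E
```

```text
gauge [ 5.39121864e+02 -2.24920137e+02 -1.72255173e-01] [ 1.   1.8  0.9 -1.9 -1.6 -1.3 -0.4  1.5]
post [50.37703215 56.10453264] [ 598.36992605 -178.28076506] mj tip [-43.7646261  37.1396975] fixed face [-44.42613345 -61.60378627]
target [ 515.98975738 -241.19606011]
{'fx': 325.192, 'fy': 325.192, 'cx': 278.488, 'cy': 222.107, 'hand_eye': [[-0.0, -0.952, -0.306, 78.443], [1.0, -0.001, 0.001, 1.567], [-0.001, -0.306, 0.952, -118.548], [0.0, 0.0, 0.0, 1.0]]}
```

```bash
cat >> h.py <<'E'
from scipy.spatial.transform import Rotation as Ro
def to(x,y,z,yaw=1.399):
    s=r.sense();A=Ro.from_euler('xyz',s['tcp_rot']);B=Ro.from_euler('xyz',[np.pi,0,yaw])
    print('t',s['clock'],'at',s['eef_pos'].round(1),'rot',np.round(s['tcp_rot'],3),'F',np.round(s['contact_force'],1))
    print('delta m',(A.inv().apply(np.array([x,y,z])-s['eef_pos'])/1000).round(4),'rot',np.rad2deg((A.inv()*B).as_rotvec()).round(2))
E
python3 -c "
from h import *
to(482,186,160)"
```

```text
t 0.8 at [ 191.1 -595.1  256.3] rot [ 3.142 -0.     0.311] F [ 0.3  0.8 -0. ]
delta m [ 0.5158 -0.6547  0.0963] rot [  0.     0.   -62.35]
```

carry_out --delta_pos '[[0.516,-0.655,0.096],[0.516,-0.655,0.096],[0.516,-0.655,0.096],[0.516,-0.655,0.096],[0.516,-0.655,0.096],[0.516,-0.655,0.096],[0.516,-0.655,0.096],[0.516,-0.655,0.096]]' --rot '[[0,0,-62.3],[0,0,-62.3],[0,0,-62.3],[0,0,-62.3],[0,0,-62.3],[0,0,-62.3],[0,0,-62.3],[0,0,-62.3]]' --claw 0.085

```text
clock: 1.8
eef_pos: [365.1, -127.9, 199.4]
tcp_rot: [3.14, 0.0, 1.398]
contact_force: [0.0, -1.1, -0.5]
opening: 0.994
grasp_force: 0.0
```

```bash
python3 -c "
from h import *
to(482,186,160)"
```

```text
t 1.8 at [ 365.1 -127.9  199.4] rot [3.14  0.    1.398] F [ 0.  -1.1 -0.5]
delta m [0.3293 0.061  0.0394] rot [ 0.09  0.01 -0.07]
```

carry_out --delta_pos '[[0.318,0.059,0.038],[0.318,0.059,0.038],[0.318,0.059,0.038],[0.318,0.059,0.038],[0.318,0.059,0.038],[0.318,0.059,0.038],[0.318,0.059,0.038],[0.318,0.059,0.038]]' --rot '[[0,0,0],[0,0,0],[0,0,0],[0,0,0],[0,0,0],[0,0,0],[0,0,0],[0,0,0]]'

```text
clock: 2.8
eef_pos: [476.6, 172.3, 161.1]
tcp_rot: [-3.141, 0.001, 1.397]
contact_force: [-0.8, -0.4, 0.4]
opening: 0.992
grasp_force: 0.0
```

```bash
cat >> h.py <<'E'
def wproj(P,s):
    i=r.camera_info('wrist');A=Ro.from_euler('xyz',s['tcp_rot']);H=np.linalg.inv(i['hand_eye'])
    t=A.inv().apply(np.atleast_2d(P)-s['eef_pos']);q=t@H[:3,:3].T+H[:3,3]
    n=np.hypot(q[:,0],q[:,1]);th=np.arctan2(n,q[:,2])
    return np.c_[i['fx']*th*q[:,0]/n+i['cx'],i['fy']*th*q[:,1]/n+i['cy']]
def wfit(thing,R,z0,z1,x0):
    s=r.sense();im=r.grab_frame('wrist')
    for m in r.cut_out(thing,'wrist')[:2]:
        ys,xs=np.nonzero(m['mask']);b=np.array([xs.min(),ys.min(),xs.max()+1,ys.max()+1])
        f=least_squares(lambda v:bb(wproj(cyl(v[0],v[1],z0,z1,R),s))-b,x0)
        print(thing,m['p'],b,f.x,f.fun.round(1))
    return im
E
python3 -c "
from h import *
im=wfit('blank',22,0,60,[482,186]);cv2.imwrite('pics/w1.png',im)
to(482,186,46)"
```

```text
blank 0.61 [252 167 316 239] [483.88793421 186.43026609] [ 0.7 -0.3 -0.7  0.2]
t 2.9 at [476.9 172.2 161.3] rot [-3.142  0.     1.396] F [-0.4  0.2 -0.2]
delta m [0.0145 0.0027 0.1153] rot [-0.    0.01 -0.14]
```

View pics/w1.png

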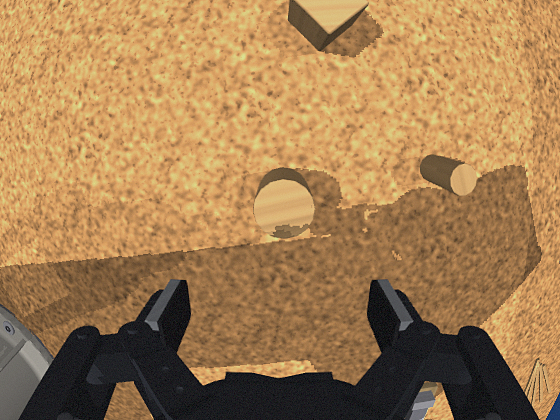

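The wrist view shows the blank centred at about (284,205), free-standing and clear of the dowel (450,175) and the post (328,20). The fit gives (484,186), which matches the earlier measurement.

carry_out --delta_pos '[[0.015,0.004,0.04],[0.015,0.004,0.08],[0.015,0.004,0.115],[0.015,0.004,0.115],[0.015,0.004,0.115]]' --rot '[[0,0,0],[0,0,0],[0,0,0],[0,0,0],[0,0,0]]'

```text
clock: 3.52
eef_pos: [484.4, 187.3, 47.3]
tcp_rot: [3.141, -0.001, 1.397]
contact_force: [-0.1, 0.9, 0.5]
opening: 1.001
grasp_force: 0.0
```

carry_out --delta_pos '[[0,0,0],[0,0,0],[0,0,0],[0,0,0],[0,0,0],[0,0,0],[0,0,0],[0,0,0]]' --rot '[[0,0,0],[0,0,0],[0,0,0],[0,0,0],[0,0,0],[0,0,0],[0,0,0],[0,0,0]]' --claw 0.03 --grip_force 25

```text
clock: 4.53
eef_pos: [484.3, 187.8, 47.2]
tcp_rot: [3.14, -0.001, 1.398]
contact_force: [-0.9, -1.1, 8.3]
opening: 0.508
grasp_force: 24.4
```

carry_out --delta_pos '[[0,0,-0.05],[0,0,-0.1],[0,0,-0.1],[0,0,-0.1]]' --rot '[[0,0,0],[0,0,0],[0,0,0],[0,0,0]]'

```text
clock: 5.03
eef_pos: [483.4, 187.6, 146.0]
tcp_rot: [3.141, -0.0, 1.398]
contact_force: [0.4, 0.0, -0.8]
opening: 0.506
grasp_force: 26.0
```

```bash
python3 -c "
from h import *
a=-.1723;p=np.array([[np.cos(a),-np.sin(a)],[np.sin(a),np.cos(a)]])@[-25,-12]+[539.1,-224.9];print(p)
print(r.sense()['opening'],r.sense()['grasp_force'])
to(p[0],p[1],150)"
```

```text
[ 512.41278904 -232.43609788]
0.5058264689432201 26.031733453273773
t 5.025 at [483.4 187.6 146. ] rot [ 3.141 -0.     1.398] F [ 0.4  0.  -0.8]
delta m [-0.4088  0.1007 -0.004 ] rot [ 0.01 -0.01 -0.05]
```

carry_out --delta_pos '[[-0.05,0.012,-0.004],[-0.105,0.026,-0.004],[-0.16,0.04,-0.004],[-0.215,0.053,-0.004],[-0.27,0.067,-0.004],[-0.325,0.08,-0.004],[-0.38,0.094,-0.004],[-0.409,0.101,-0.004]]' --rot '[[0,0,0],[0,0,0],[0,0,0],[0,0,0],[0,0,0],[0,0,0],[0,0,0],[0,0,0]]'

```text
clock: 6.02
eef_pos: [512.0, -234.9, 148.3]
tcp_rot: [-3.139, -0.0, 1.396]
contact_force: [-0.1, -0.6, -1.1]
opening: 0.507
grasp_force: 26.0
```

carry_out --delta_pos '[[0,0,0],[0,0,0]]' --rot '[[0,0,0],[0,0,0]]'

```text
clock: 6.28
eef_pos: [512.0, -231.7, 148.7]
tcp_rot: [-3.139, -0.001, 1.398]
contact_force: [-0.9, -0.7, 0.1]
opening: 0.512
grasp_force: 26.0
```

```bash
python3 -c "
from h import *
s=r.sense();im=r.grab_frame('wrist')
a=-.1723;Rm=np.array([[np.cos(a),-np.sin(a)],[np.sin(a),np.cos(a)]])
def g(x,y,z): return np.r_[Rm@[x,y]+[539.1,-224.9],z]
P=[g(75,150,12),g(-75,150,12),g(-46,37,30),g(-46,-60,30),g(50,56,82),g(-75,-150,12)]
q=wproj(P,s);print(q.round(0).tolist())
for u,v in q: cv2.circle(im,(int(u),int(v)),3,(0,0,255),-1)
cv2.imwrite('pics/w2.png',im)
for t in('moving_jaw','gauge'):
  for d in r.recognise(t,'wrist')[:2]:print(t,d)
to(512.4,-232.4,60)"
```

```text
[[402.0, 26.0], [214.0, 20.0], [250.0, 160.0], [253.0, 279.0], [404.0, 142.0], [229.0, 348.0]]
moving_jaw {'box': [254.8, 109.0, 423.3, 163.7], 'p': 0.96}
gauge {'box': [215.1, 18.1, 420.1, 348.6], 'p': 0.84}
t 6.425 at [ 512.7 -231.4  149.7] rot [-3.141 -0.     1.399] F [ 0.4  0.3 -0.5]
delta m [-0.0011 -0.0001  0.0897] rot [-0.06 -0.02  0.02]
```

View pics/w2.png

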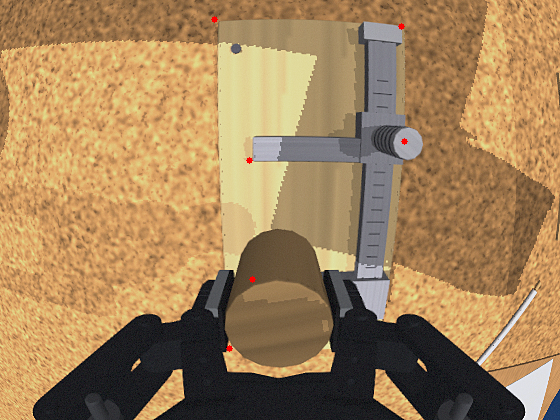

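The overlay matches the board corners, the moving jaw tip (253,160) and the post (407,143) to within a few pixels. The blank is upright in the fingers, over the gap.

carry_out --delta_pos '[[-0.001,0,0.04],[-0.001,0,0.07],[-0.001,0,0.082],[-0.001,0,0.086],[-0.001,0,0.089],[-0.001,0,0.09],[-0.001,0,0.09],[-0.001,0,0.09]]' --rot '[[0,0,0],[0,0,0],[0,0,0],[0,0,0],[0,0,0],[0,0,0],[0,0,0],[0,0,0]]'

```text
clock: 7.42
eef_pos: [513.0, -233.7, 60.5]
tcp_rot: [3.141, 0.0, 1.398]
contact_force: [-0.2, -0.4, -0.6]
opening: 0.507
grasp_force: 26.0
```

carry_out --delta_pos '[[0,0,0.001],[0,0,0.0015],[0,0,0.0015]]' --rot '[[0,0,0],[0,0,0],[0,0,0]]'

```text
clock: 7.8
eef_pos: [512.9, -233.7, 59.2]
tcp_rot: [3.141, 0.0, 1.398]
contact_force: [-2.5, 0.3, 6.7]
opening: 0.505
grasp_force: 26.9
```

carry_out --delta_pos '[[0,0,0],[0,0,0],[0,0,0],[0,0,0],[0,0,0],[0,0,0]]' --rot '[[0,0,0],[0,0,0],[0,0,0],[0,0,0],[0,0,0],[0,0,0]]' --claw 0.068

```text
clock: 8.55
eef_pos: [512.8, -233.6, 58.6]
tcp_rot: [3.142, 0.0, 1.398]
contact_force: [0.3, 0.7, 0.1]
opening: 0.794
grasp_force: 0.0
```

carry_out --delta_pos '[[0,0,-0.02],[0,0,-0.06],[0,0,-0.1],[0,0,-0.1],[0,0,-0.1]]' --rot '[[0,0,0],[0,0,0],[0,0,0],[0,0,0],[0,0,0]]'

```text
clock: 9.18
eef_pos: [512.4, -233.4, 158.2]
tcp_rot: [-3.141, -0.0, 1.398]
contact_force: [0.4, 0.3, -0.5]
opening: 0.794
grasp_force: 0.0
```

```bash
python3 -c "
from h import *
im=wfit('blank',22,12,72,[512,-233]);s=r.sense()
m=r.cut_out('moving_jaw','wrist')[0];print(m['p'],m['box'])
cv2.imwrite('pics/w3.png',im)
to(598,-178,150)"
```

```text
blank 0.64 [247 190 312 270] [ 513.59219298 -235.74071274] [-0. -0.  0.  0.]
0.92 [253.1, 110.7, 417.1, 161.8]
t 9.325 at [ 512.  -233.2  157.3] rot [-3.139e+00 -1.000e-03  1.398e+00] F [ 0.2 -0.5 -0.4]
delta m [0.0692 0.0752 0.0072] rot [-0.13 -0.03 -0.05]
```

View pics/w3.png

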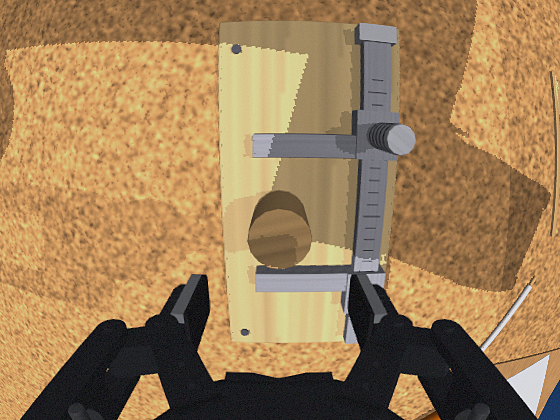

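The blank stands upright on the board at about (279,230), between the jaws and released, and the fit puts it at gauge x≈-23, y≈-15. Next I'll shut the fingers, go behind the post on its +y side, and push.

carry_out --delta_pos '[[0.05,0.036,0],[0.1035,0.075,0],[0.1035,0.075,0],[0.1035,0.075,0],[0.1035,0.075,0],[0.1035,0.075,0],[0.1035,0.075,0],[0.1035,0.075,0]]' --rot '[[0,0,0],[0,0,0],[0,0,0],[0,0,0],[0,0,0],[0,0,0],[0,0,0],[0,0,0]]' --claw 0.0

```text
clock: 10.32
eef_pos: [604.3, -144.9, 158.7]
tcp_rot: [3.141, 0.0, 1.398]
contact_force: [-0.1, 0.2, 0.0]
opening: -0.005
grasp_force: 0.0
```

carry_out --delta_pos '[[0,0,0.03],[0,0,0.06],[0,0,0.077],[0,0,0.077],[0,0,0.077],[0,0,0.077]]' --rot '[[0,0,0],[0,0,0],[0,0,0],[0,0,0],[0,0,0],[0,0,0]]'

```text
clock: 11.08
eef_pos: [605.2, -144.7, 82.8]
tcp_rot: [3.14, 0.0, 1.398]
contact_force: [0.7, -0.2, -0.0]
opening: 0.002
grasp_force: 0.0
```

```bash
python3 -c "
from h import *
a=-.1723;Rm=np.array([[np.cos(a),-np.sin(a)],[np.sin(a),np.cos(a)]])
s=r.sense();print(Rm.T@(s['eef_pos'][:2]-[539.1,-224.9]),s['eef_pos'],s['opening'],s['contact_force'])
for c in('top',):
  im=r.grab_frame(c)
  for t in('moving_jaw','blank'):
    for d in r.recognise(t,c)[:1]:print(c,t,d)
cv2.imwrite('pics/t2.png',cv2.convertScaleAbs(cv2.resize(im[140:270,330:495],None,fx=4,fy=4,interpolation=cv2.INTER_CUBIC),alpha=1.7))
"
```

```text
[51.41647148 90.32979514] [ 605.24207986 -144.72300391   82.7733722 ] 0.0022211842847963906 [ 0.74829147 -0.16941746 -0.02030012]
```

View pics/t2.png

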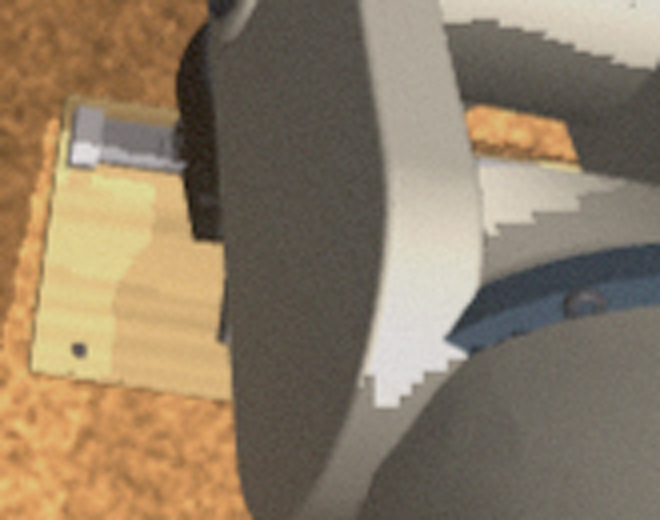

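The arm hides most of the gauge from the top camera, so I'll push by feel, along tool -x.

carry_out --delta_pos '[[0,0,0.007],[-0.005,0,0.007],[-0.01,0,0.007],[-0.015,0,0.007],[-0.02,0,0.007],[-0.024,0,0.007],[-0.028,0,0.007],[-0.032,0,0.007]]' --rot '[[0,0,0],[0,0,0],[0,0,0],[0,0,0],[0,0,0],[0,0,0],[0,0,0],[0,0,0]]'

```text
clock: 12.22
eef_pos: [598.9, -176.3, 74.6]
tcp_rot: [-3.142, -0.0, 1.398]
contact_force: [0.3, 1.2, -0.8]
opening: 0.0
grasp_force: 0.6
```

```bash
python3 -c "
from h import *
a=-.1723;Rm=np.array([[np.cos(a),-np.sin(a)],[np.sin(a),np.cos(a)]])
s=r.sense();print(Rm.T@(s['eef_pos'][:2]-[539.1,-224.9]),s['eef_pos'],s['contact_force'])
im=r.grab_frame('wrist')
cv2.imwrite('pics/w4.png',im)
"
```

```text
[50.56835994 58.17458871] [ 598.89355651 -176.25668187   74.58665806] [ 0.28291071  1.22603976 -0.84103729]
```

View pics/w4.png

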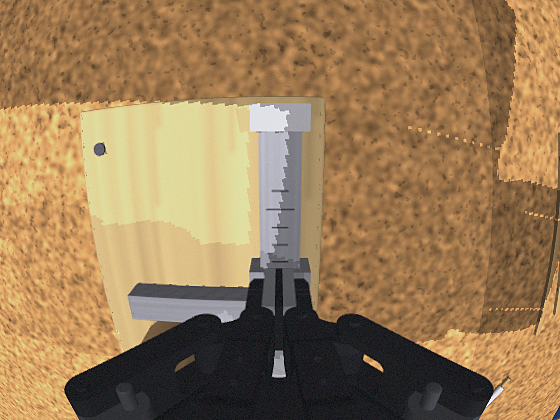

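The fingers are behind the post at (280,330), with the jaw moving ahead of them and about 1.2 N of push. I'll carry on.

carry_out --delta_pos '[[-0.004,0,0],[-0.008,0,0],[-0.011,0,0],[-0.014,0,0],[-0.017,0,0],[-0.02,0,0],[-0.023,0,0],[-0.025,0,0]]' --rot '[[0,0,0],[0,0,0],[0,0,0],[0,0,0],[0,0,0],[0,0,0],[0,0,0],[0,0,0]]'

```text
clock: 13.28
eef_pos: [594.6, -200.9, 74.6]
tcp_rot: [-3.142, 0.0, 1.398]
contact_force: [-0.7, 1.0, 1.1]
opening: -0.0
grasp_force: 0.7
```

carry_out --delta_pos '[[-0.001,0,0],[-0.002,0,0],[-0.003,0,0],[-0.004,0,0]]' --rot '[[0,0,0],[0,0,0],[0,0,0],[0,0,0]]'

```text
clock: 13.78
eef_pos: [594.0, -204.6, 74.6]
tcp_rot: [-3.142, -0.0, 1.398]
contact_force: [-0.4, 0.9, 0.6]
opening: 0.004
grasp_force: 0.7
```

carry_out --delta_pos '[[-0.0007,0,0],[-0.0014,0,0],[-0.002,0,0]]' --rot '[[0,0,0],[0,0,0],[0,0,0]]'

```text
clock: 14.15
eef_pos: [593.6, -206.6, 74.6]
tcp_rot: [-3.142, -0.0, 1.398]
contact_force: [-0.4, 1.4, 0.0]
opening: 0.003
grasp_force: 0.7
```

carry_out --delta_pos '[[-0.0005,0,0],[-0.001,0,0],[-0.001,0,0]]' --rot '[[0,0,0],[0,0,0],[0,0,0]]'

```text
clock: 14.52
eef_pos: [593.5, -207.6, 74.6]
tcp_rot: [-3.142, 0.0, 1.398]
contact_force: [-1.3, 0.8, 1.2]
opening: 0.0
grasp_force: 0.5
```

carry_out --delta_pos '[[-0.0005,0,0],[-0.001,0,0],[-0.001,0,0]]' --rot '[[0,0,0],[0,0,0],[0,0,0]]'

```text
clock: 14.9
eef_pos: [593.3, -208.6, 74.6]
tcp_rot: [-3.142, 0.0, 1.398]
contact_force: [0.9, 1.4, 0.2]
opening: 0.002
grasp_force: 0.5
```

carry_out --delta_pos '[[-0.0005,0,0],[-0.001,0,0],[-0.001,0,0]]' --rot '[[0,0,0],[0,0,0],[0,0,0]]'

```text
clock: 15.28
eef_pos: [593.2, -209.5, 74.6]
tcp_rot: [3.142, -0.0, 1.398]
contact_force: [-0.2, 1.9, 0.6]
opening: -0.003
grasp_force: 1.1
```

```bash
python3 -c "
from h import *
a=-.1723;Rm=np.array([[np.cos(a),-np.sin(a)],[np.sin(a),np.cos(a)]])
s=r.sense();print(Rm.T@(s['eef_pos'][:2]-[539.1,-224.9]),s['contact_force'])
im=r.grab_frame('scene')
cv2.imwrite('pics/s2.png',cv2.convertScaleAbs(cv2.resize(im[240:420,70:310],None,fx=3.3,fy=3.3,interpolation=cv2.INTER_CUBIC),alpha=1.5))
"
```

```text
[50.61409552 24.44032938] [-0.17084389  1.85197265  0.59706426]
```

View pics/s2.png

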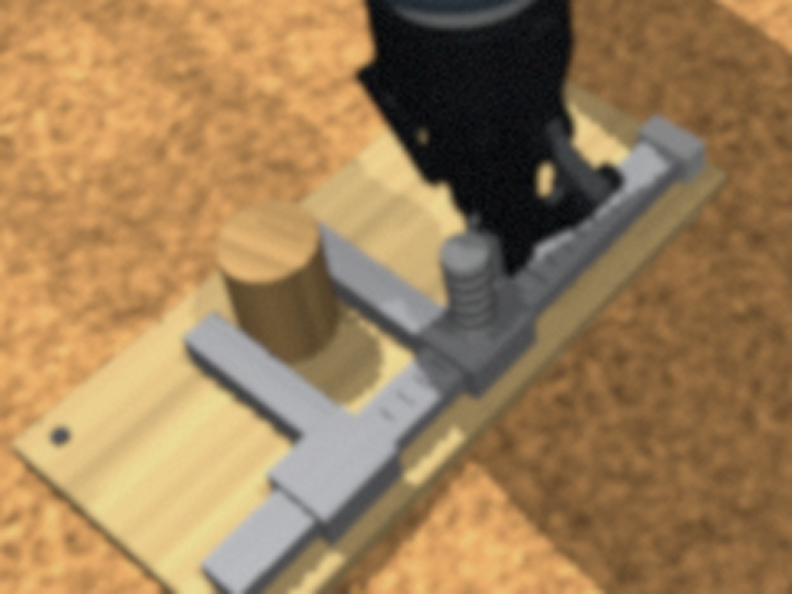

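The blank is upright at (275,280) in the crop, touching the moving jaw and close to the fixed jaw. I'll keep going in small steps.

carry_out --delta_pos '[[-0.0005,0,0],[-0.001,0,0],[-0.001,0,0]]' --rot '[[0,0,0],[0,0,0],[0,0,0]]'

```text
clock: 15.7
eef_pos: [593.1, -209.7, 74.6]
tcp_rot: [-3.142, -0.001, 1.398]
contact_force: [1.0, 7.2, 2.0]
opening: 0.0
grasp_force: 3.6
```

carry_out --delta_pos '[[-0.0005,0,0],[-0.001,0,0],[-0.001,0,0]]' --rot '[[0,0,0],[0,0,0],[0,0,0]]'

```text
clock: 16.08
eef_pos: [593.1, -209.9, 74.6]
tcp_rot: [-3.141, -0.002, 1.398]
contact_force: [3.3, 12.1, 1.8]
opening: -0.0
grasp_force: 5.8
```

It's pressed at about 12 N, well above 1.5 and below 60. Now I'll back off along +x and rise.

carry_out --delta_pos '[[0.001,0,0],[0.003,0,0],[0.01,0,0],[0.025,0,0],[0.025,0,-0.05],[0.025,0,-0.1],[0.025,0,-0.15],[0.025,0,-0.15]]' --rot '[[0,0,0],[0,0,0],[0,0,0],[0,0,0],[0,0,0],[0,0,0],[0,0,0],[0,0,0]]'

```text
clock: 17.08
eef_pos: [599.6, -186.8, 229.3]
tcp_rot: [3.134, 0.001, 1.399]
contact_force: [0.7, -0.7, -0.2]
opening: -0.0
grasp_force: 0.0
```

```bash
python3 -c "
from h import *
im=r.grab_frame('scene')
print(r.sense()['contact_force'])
b=None
for c in ('scene',):
  for m in r.cut_out('blank',c)[:2]:
    ys,xs=np.nonzero(m['mask']);b=np.array([xs.min(),ys.min(),xs.max()+1,ys.max()+1])
    f=least_squares(lambda v:bb(proj(c,cyl(v[0],v[1],12,72,22)))-b,[510,-260]);a=-.1723;Rm=np.array([[np.cos(a),-np.sin(a)],[np.sin(a),np.cos(a)]])
    print(m['p'],b,f.x,f.fun.round(1),Rm.T@(f.x-[539.1,-224.9]))
cv2.imwrite('pics/s3.png',cv2.convertScaleAbs(cv2.resize(im[240:420,70:310],None,fx=3.3,fy=3.3,interpolation=cv2.INTER_CUBIC),alpha=1.5))
"
```

```text
[ 0.08162321 -0.75329613 -0.3238286 ]
0.92 [135 301 173 351] [ 510.51091009 -260.93860821] [-0.4 -0.8  0.4  0.7] [-21.9869983  -40.40654959]
```

View pics/s3.png

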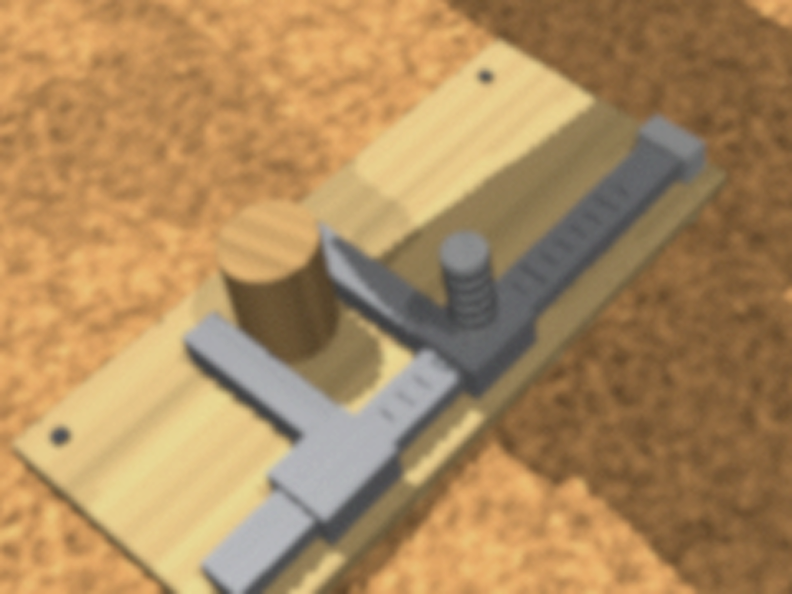

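The blank stands upright at (275,280) between the shut jaws, and the arm is clear of everything. I'll hand it in.

```bash
python3 -c "
from rig import r
print(r.sign_off())"
```

```text
the job is handed in; nothing more can be done
None
```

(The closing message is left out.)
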